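# Hook a clip-on parts shelf into a slotted upright

### The job

Hang the small clip-on shelf on the slotted upright: press its two hook tabs into the two slots until its back plate lies flush, then push it down until the hooks are fully home and the spring latch pin has come out again above the back plate. The slotted strip is clamped at a height that is only roughly known, so feel for the slots and press gently throughout; leave the shelf hanging and let go, without disturbing the things around.

Things in the scene. Friction and masses are not known exactly. Their poses are not given: they have to be found in the camera images.
- shelf: Loose grey metal clip-on shelf, about 0.35 kg, standing on the desk on its floor. Origin: centre of the underside. x points to its back (hook side), z up. Floor 110 (x) by 84 (y) by 4 mm, 12 mm rims. Back plate 50 wide, 86 high, rear face at x = +55. A 10 mm thick divider (y = -5 to +5) to pinch from above: 78 mm high from x = -25 to +50, 34 mm high in front of that
- shelf_grip (a point): point in the shelf's divider at x = -5, y = 0, z = 64 mm in the shelf's frame, 14 mm under the divider's top: a place to pinch across y from above
- shelf_back (a point): point at the foot of the shelf's rear face, x = 55, y = 0, z = 0 mm in the shelf's frame; same axes as the shelf
- shelf_hooks (a point): middle between the two hook tabs on the rear face: x = 55, y = 0, z = 45 mm in the shelf's frame. Each tab is 10 mm wide (y): a neck 10 mm high from x = 55 to 63.5, then a lip from x = 63.5 to 69.5 that reaches from the neck's top to 10 mm under the neck. Neck undersides at z = 20 and 60, lips at z = 10 to 30 and 50 to 70 in the shelf's frame
- upright: Fixed slotted upright, 0.18 m tall, on a grey foot plate 120 by 120 by 8 mm. Origin: on the desk under it. x points in the direction in which the shelf is pressed in, z up. In front of an open channel stands a plain metal strip 52 wide, 6 thick, its front face at x = -30 mm, with two slots one above the other on the centre line, each 14 wide and 23 mm high
- slots_nominal (a point): point fixed to the upright on the plane of the strip's front face, at z = 122 mm: midway between the slots when the strip is at nominal height (slot bottoms z = 90 and 130 mm). The strip, with slots and latch, is clamped up to 8 mm higher or lower, differently every time; no reading shows it, it must be felt. It does not slip in use
- seat_mark (a point): point fixed to the upright on the plane of the strip's front face, centre line, z = 70 mm; axes as the upright. shelf_back comes here when home on a strip at nominal height, else up to 8 mm higher or lower. The hooks enter with the shelf 10 to 13 mm above home; if they miss the slots they stop on the strip with the rear face still 14.5 mm off it
- latch (a joint): spring latch pin in the strip above the upper slot, 8 mm across, standing 5 mm out of the front face. Value: how far it is pushed in, m: 0 out, 0.005 under the flush back plate (2 N to start, 5 N there). It springs out again to 0 just above the back plate's top edge when the shelf is within 2 mm of home
- tape_roll: bystander: roll of black tape lying flat, 56 mm across, 18 high; origin under its centre
- capacitor: bystander: upright can capacitor, 30 mm across, 46 high; origin under its centre
- flux_tin: bystander: flat round tin, 46 mm across, 18 high; origin under its centre
Mind the look-alikes: they are no part of the job. Leave any purple look-alike of the shelf alone.

How it is judged:
By the outcome, as a careful person would: the job done as asked, in the order asked, and still so for the second after the job is handed in, with the robot touching nothing.
It also fails if it takes over 51 s, if anything falls off the work surface, if the arm or the gripper's body presses on something with over 40 N, if the wrist force passes 120 N, or if a joint passes its speed limit or range.

### The arm

A 6-joint arm with a two-finger parallel gripper is mounted at the origin on a cart in front of the work surface, level with it; the furniture and walls round the work are solid. World frame = base frame: x ahead of the robot, y to its left, z up, the work surface at z = 0. Lengths are in m, angles in degrees, forces in N, time in s.
With the tool pointing down it reaches from about 0.4 to 0.825 m from the base axis. Payload 7 kg.
Tool frame: the origin (TCP) lies on the centre line of the jaws, within the pads' length; the fingertips stand 19 mm ahead of it and the grasp point (between the pads) is the TCP (r.tip_extent is the distance from the TCP to the fingertips, in m); z points along the fingers, y is the line along which they close (so a half turn about z gives the same grasp; the last joint's range is limited). The gripper opens to 88 mm and grips with 3 to 60 N. Pads are 19 mm wide; open, the fingers measure 130 mm over their backs; the gripper's body (78 mm by 193 mm) begins 47 mm behind the grasp point.
Start: joints at [91.392, 20.546, 0.682, 0, -70.136, -16.507], TCP at [0.176, 0.652, 0.246] pointing down, gripper open.
Joint ranges: [-176.03, 176.03], [-82.01, 121.73], [-58.28, 71.71], [-173.87, 95.51], [-174.79, -0.11], [-173.66, 173.66]. Speed limits (degrees/s): [136.94, 136.94, 172.46, 180, 180, 180].

### API

Orientations are given as [roll, pitch, yaw] about the fixed x, y, z axes, in that order (R = Rz(yaw) Ry(pitch) Rx(roll)).
In Python, from plant import r gives the robot as it stands. The module is installed in compiled form; this text tells all that it offers.
- The arm moves only by the tool jog_arm, never from a script. Its argument "deltas" is a list that holds one entry, the list of rows, each a list of 5 numbers: the opening, from -1 (shut) to 1 (fully open), then the shift along the world's x, y, z in cm, then the turn about the world's z in rad. In form: [[[claw, dx, dy, dz, turn], ...]]. A call has 1 to 8 rows; each row shifts and turns the commanded pose from where the row before left it; what a row does not reach is not made up. A row lasts 1/8 s, in which the tool goes at most 62.5 mm and 10.7 degrees, less where a joint would pass 70% of its speed; a pose out of reach is approached as far as the arm can. A call with a gripper value outside its range is refused whole. The fingers move at their own pace and stop on an object; "force" is the grip in N (left out, the last holds). Time passes only in rows, so rows that do not move let the fingers close. It gives the time, the measured TCP pose, the force, the opening and the grip force at its end, in the units of the state.
- r.get_state(): the state, without advancing time (a new reading comes with each control period).
- r.capture(name): name is "scene" or "top" or "wrist"; returns the picture (400x640x3 uint8, blue, green, red); there is no depth.
- r.camera_info(name): a dict with "fx", "fy", "cx", "cy" (pixels), "view" (4x4, takes a point from world to camera coordinates). Camera axes: x right, y up, looking along -z (the intrinsics and any distortion apply to the point x, -y, -z); pixel columns grow to the right and rows downward; lengths in m; the calibration is good to about 2 mm. A picture is of the moment at which its call begins: read the wrist's pose just before it. camera_info takes no time and is no camera call; for the wrist camera it gives the pose at the moment of the call.
- r.close_job(): hands the job in; it is judged then, once.
The state is a dict: "time_s": time; "joints": joint angles; "qd": joint speeds; "joint_torque": joint torques, N m; "tcp_pos": TCP position; "eef_rot": TCP orientation; "contact_force": force on the tool from outside, world axes, zero at the start; "moment": the same for the moment, N m; "gripper_width": finger opening in m; "gripper_force": force on a finger pad.
Only numpy, scipy, OpenCV 4.12 (cv2) and the standard library are available. Lean on these libraries where they do the work, as an engineer would, in place of code of your own. Each camera call takes 0.05 s, during which the arm holds its last target. There are 200 camera calls.

## Working session

There is one attempt and no reset: what is moved stays moved. The work goes in short steps, Python scripts to look and compute and a tool call to move; the robot and the scene stay as the last step left them, time stands still between calls to the robot, and variables do not carry over. Pictures are saved under pics/ and viewed, at most 12 in all, crops included, and the job is handed in when it is done.

Besides the shell and the picture viewer there is one more tool, called after ">>>" by a JSON object that holds its "op" and its "data". jog_arm: Moves the arm, as the interface text tells. Its arguments: {"type":"object","properties":{"deltas":{"type":"array"},"force":{"type":"number"}},"required":["deltas"]}

```bash
mkdir -p pics
python3 - <<'E'
from plant import r
import cv2,numpy as np
for n in("scene","top"):
    cv2.imwrite(f"pics/{n}0.png",r.capture(n)); 
    c=r.camera_info(n); print(n,{k:(np.round(v,4).tolist() if k=='view' else v) for k,v in c.items()})
print(r.get_state())
E
```

```text
scene {'fx': 373.95798340843476, 'fy': 373.95798340843476, 'cx': 319.57870497890747, 'cy': 200.99836681114158, 'view': [[0.4888, -0.8723, 0.0107, -0.1345], [0.5662, 0.3265, 0.7569, -0.41], [-0.6637, -0.3639, 0.6535, -0.5825], [0.0, 0.0, 0.0, 1.0]]}
top {'fx': 404.8603574966502, 'fy': 404.8603574966502, 'cx': 314.9135642809518, 'cy': 203.33798192376346, 'view': [[-0.0145, -0.9997, 0.0208, 0.1079], [0.9946, -0.0123, 0.1026, -0.4938], [-0.1023, 0.0221, 0.9945, -1.0118], [0.0, 0.0, 0.0, 1.0]]}
{'time_s': 0.1, 'joints': array([ 9.13928507e+01,  2.05866415e+01,  6.40534282e-01, -1.62969546e-02,
       -7.01357655e+01, -1.65083219e+01]), 'qd': array([-0.05197934, -0.03650707,  0.01308356,  0.06278993,  0.01507424,
       -0.06829581]), 'joint_torque': array([-2.60606379e-03, -5.84161770e+01,  2.93751740e+01,  7.01544106e+00,
        1.01287241e-02, -5.61760328e-05]), 'tcp_pos': array([0.17592536, 0.65126415, 0.24474015]), 'eef_rot': array([ 1.79917148e+02, -8.57685088e-03, -1.51210136e+01]), 'contact_force': array([ 0.04107081, -0.22718628, -0.11209891]), 'moment': array([-0.04159894,  0.00742941,  0.08231648]), 'gripper_force': 0.0, 'gripper_width': 0.08737206739581745}
```

View pics/scene0.png

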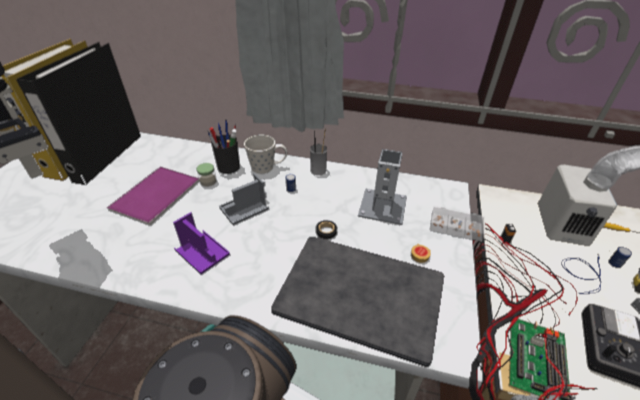

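View pics/top0.png

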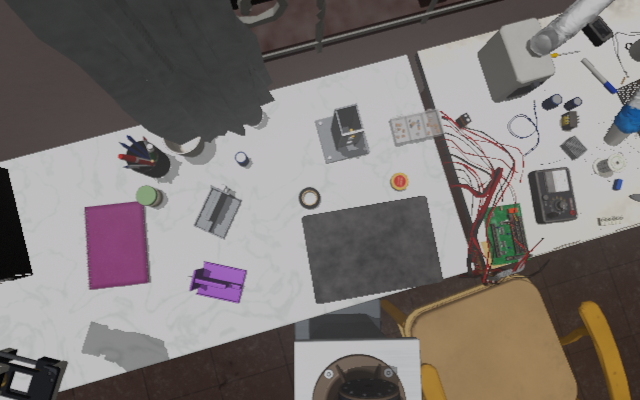

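The candidates for the shelf are the grey one at top (218,211) / scene (245,205) and the purple look-alike at top (218,282) / scene (200,245). I choose the grey one. The upright is at top (343,133) / scene (385,190). The bystanders in the top view are the tape (310,198), the capacitor (243,158) and the tin (400,182).

```bash
cat > h.py <<'E'
import numpy as np,cv2
from plant import r
def ray(n,u,v,z,c=None):
    c=c or r.camera_info(n); V=np.array(c['view']); R=V[:3,:3]; o=-R.T@V[:3,3]
    d=R.T@np.array([(u-c['cx'])/c['fx'],-(v-c['cy'])/c['fy'],-1]); return o+d*(z-o[2])/d[2]
def proj(n,P,c=None):
    c=c or r.camera_info(n); V=np.array(c['view']); p=np.atleast_2d(P)@V[:3,:3].T+V[:3,3]
    return np.c_[c['cx']+c['fx']*p[:,0]/-p[:,2],c['cy']+c['fy']*-p[:,1]/-p[:,2]]
def pose(x,y,a,P): # object-frame points to world, yaw a deg
    a=np.radians(a); P=np.atleast_2d(P); return np.c_[x+np.cos(a)*P[:,0]-np.sin(a)*P[:,1],y+np.sin(a)*P[:,0]+np.cos(a)*P[:,1],P[:,2]]
E
python3 - <<'E'
from h import *
t=cv2.imread("pics/top0.png");s=cv2.imread("pics/scene0.png")
C=lambda im,x,y:cv2.resize(im[y:y+60,x:x+80],(400,300),interpolation=cv2.INTER_CUBIC)
cv2.imwrite("pics/c1.png",np.vstack([np.hstack([C(t,180,180),C(t,305,100)]),np.hstack([C(s,205,170),C(s,345,145)])]))
for n,u,v in(("top",218,211),("top",343,140),("top",310,198),("top",243,158),("top",400,182)):print(u,v,ray(n,u,v,0.0).round(3))
E
```

```text
218 211 [0.481 0.353 0.   ]
343 140 [0.667 0.023 0.   ]
310 198 [0.512 0.113 0.   ]
243 158 [0.62  0.289 0.   ]
400 182 [ 0.552 -0.125  0.   ]
```

View pics/c1.png

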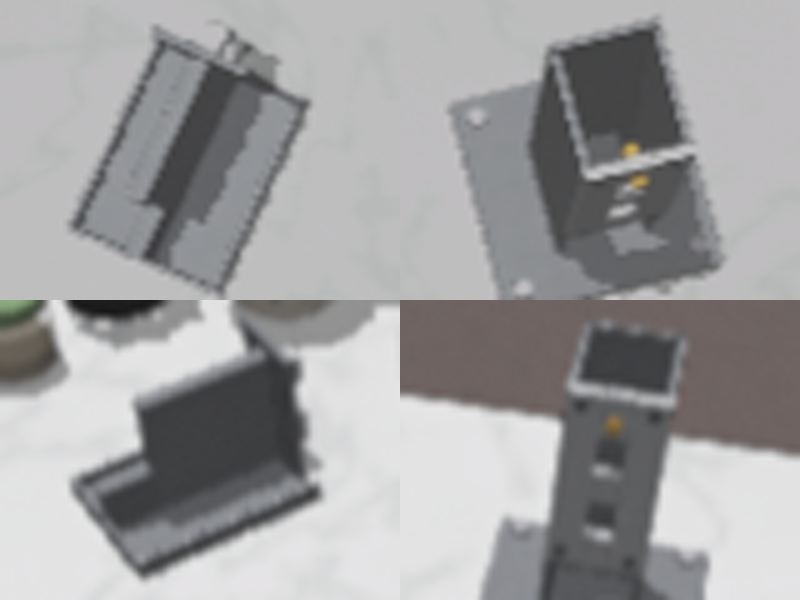

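The crop confirms it. The grey shelf has its hook tabs at the far end (top crop (245,50)), and the upright's slots and orange pin face the robot (scene crop (610,455), (600,520), (613,425)). Next I fit the poses.

Run:
```python
from h import *
from scipy.optimize import least_squares as L
T=lambda x,y,ox,oy:(ox+x/5-.5+.1,oy+y/5-.5+.1)
ct,cs=r.camera_info("top"),r.camera_info("scene")
def fit(obs,x0,nz=0):
    def f(p):
        e=[]
        for cam,P,(u,v),isz in obs:
            P=np.array(P,float); P[2]+=isz*(p[3] if nz else 0)
            e.append((proj(None,pose(*p[:3],P),cam)[0]-(u,v)))
        return np.ravel(e)
    s=L(f,x0,loss='soft_l1'); print(s.x.round(4)); print(s.fun.reshape(-1,2).round(1).tolist())
a=lambda x,y:T(x,y,180,180); b=lambda x,y:T(x,y,205,170-60)
fit([(ct,(.055,.042,.012),a(155,35),0),(ct,(.055,-.042,.012),a(308,102),0),(ct,(-.055,.042,.012),a(72,228),0),(ct,(-.055,-.042,.012),a(222,293),0),
 (cs,(-.055,.042,.012),b(72,482),0),(cs,(-.055,-.042,.0),b(145,577),0),(cs,(.055,-.042,.012),b(320,488),0),(cs,(-.025,0.005,.078),b(138,402),0),(cs,(.055,.025,.086),b(240,322),0)],[.48,.353,-26])
a=lambda x,y:T(x-400,y,305,100); b=lambda x,y:T(x-400,y,345,145-60)
fit([(ct,(-.06,.06,.008),a(505,299),0),(ct,(.06,.06,.008),a(450,105),0),(ct,(-.06,-.06,.008),a(722,265),0),
 (ct,(-.03,.026,.18),a(587,176),0),(ct,(-.03,-.026,.18),a(693,150),0),
 (cs,(-.03,.026,.18),b(570,388),0),(cs,(-.03,-.026,.18),b(672,403),0),
 (cs,(-.03,0,.1015),b(602,519),1),(cs,(-.03,0,.1415),b(609,455),1)],[.667,.0,14,0],1)
for P in [(0.667,0.01)]:pass
```

```text
[  0.4775   0.3515 -23.3671]
[[0.8, -0.5], [0.0, -1.5], [-0.2, 0.1], [-0.1, -0.2], [-1.0, 0.6], [-0.5, 2.2], [0.3, -0.2], [-1.4, 0.5], [1.1, -0.7]]
[ 6.69900e-01  2.44000e-02  1.21493e+01 -3.80000e-03]
[[0.3, 5.3], [1.1, 0.7], [1.2, 2.2], [-0.5, -1.8], [1.1, -1.6], [-1.0, -2.6], [0.2, -1.8], [-0.9, -0.2], [-0.3, 0.0]]
```

>>> {"op": "jog_arm", "data": {"deltas": [[[1,3.7,-3.7,0,-0.018],[1,3.7,-3.7,0,-0.018],[1,3.7,-3.7,0,-0.018],[1,3.7,-3.7,0,-0.018],[1,3.7,-3.7,0,-0.018],[1,3.7,-3.7,0,-0.018],[1,3.7,-3.7,0,-0.018],[1,3.7,-3.7,0,-0.018]]]}}

```text
time_s: 1.1
tcp_pos: [0.4729, 0.3542, 0.2454]
eef_rot: [180.0, 0.0, -23.4]
contact_force: [0.6, 1.4, 0.1]
gripper_width: 0.0877
gripper_force: 0.0
```

Run:
```python
from h import *
c=r.camera_info("wrist");im=r.capture("wrist")
for p in [(.055,.042,.012),(.055,-.042,.012),(-.055,.042,.012),(-.055,-.042,.012),(-.025,0,.078),(.05,0,.078),(.055,.025,.086),(.055,-.025,.086)]:
    u=proj(None,pose(.4775,.3515,-23.37,p),c)[0]; print(p,u.round(1)); cv2.circle(im,tuple(int(x) for x in u),3,(0,0,255),1)
cv2.imwrite("pics/w1.png",im); s=r.get_state();print(s['tcp_pos'],s['eef_rot'],s['time_s'])
```

```text
(0.055, 0.042, 0.012) [280.4 113.1]
(0.055, -0.042, 0.012) [363.4 113.1]
(-0.055, 0.042, 0.012) [283.3 217.1]
(-0.055, -0.042, 0.012) [360.6 217.1]
(-0.025, 0, 0.078) [322.  206.8]
(0.05, 0, 0.078) [322.  120.5]
(0.055, 0.025, 0.086) [291.2 114.5]
(0.055, -0.025, 0.086) [352.8 114.5]
[0.47571612 0.35049403 0.24523002] [ 1.79897407e+02 -3.70672866e-02 -2.35706886e+01] 1.15
```

View pics/w1.png

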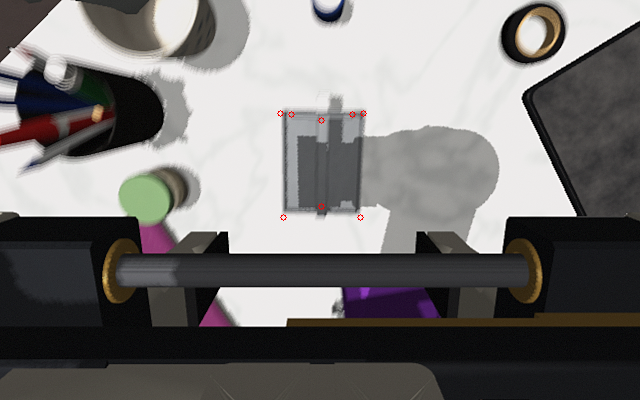

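The picture shows the shelf at columns 283–363 and rows 112–212, close to the fit. The arm was still settling, so I take it again at rest.

Run:
```python
from h import *
s0=r.get_state()
c=r.camera_info("wrist");im=r.capture("wrist")
cv2.imwrite("pics/w2.png",im); 
cv2.imwrite("pics/w2c.png",cv2.resize(im[85:235,250:400],(600,600),interpolation=cv2.INTER_CUBIC))
s=r.get_state();print(s0['tcp_pos'],s['tcp_pos'],s['eef_rot'],s['time_s'])
np.save("w2.npy",c['view']);print(c['fx'],c['fy'],c['cx'],c['cy'])
for p in [(.055,.042,.012),(-.055,-.042,.012)]: print(proj(None,pose(.4775,.3515,-23.37,p),c)[0])
```

```text
[0.47571612 0.35049403 0.24523002] [0.47428496 0.35221684 0.24508663] [ 1.79919577e+02 -2.31059425e-03 -2.36275636e+01] 1.2
358.250137926993 358.250137926993 321.8152020781531 197.83184661052073
[277.76142019 117.59805937]
[358.22917164 220.75575876]
```

View pics/w2c.png

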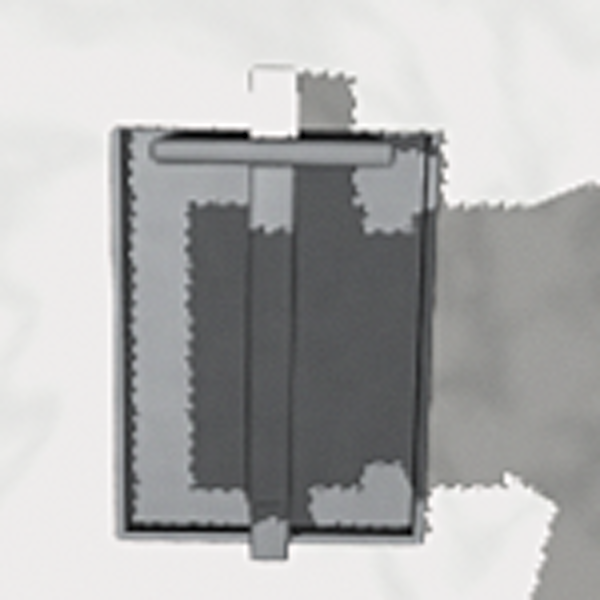

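Run:
```python
from h import *
from scipy.optimize import least_squares as L
c=r.camera_info("wrist");c=dict(c);c['view']=np.load("w2.npy")
o=[((.055,.042,.012),(113,130)),((.055,-.042,.012),(440,132)),((-.055,.042,.012),(118,538)),((-.055,-.042,.012),(424,540)),((.055,.025,.086),(151,140)),((.055,-.025,.086),(394,140)),((.0695,0,.07),(273,66)),((-.055,0,.034),(269,558))]
A=np.array([p for p,_ in o]);B=np.array([(250+(u-1.5)/4,85+(v-1.5)/4) for _,(u,v) in o])
s=L(lambda p:(proj(None,pose(*p,A),c)-B).ravel(),[.4775,.3515,-23.4],loss='soft_l1')
print(s.x,s.fun.reshape(-1,2).round(1).tolist()); print(pose(*s.x,(-.005,0,.064)),r.get_state()['tcp_pos'],r.get_state()['eef_rot'])
```

```text
[  0.47867776   0.3527524  -24.25298644] [[-0.9, -0.8], [0.2, -0.2], [-0.3, 0.8], [0.3, 1.2], [-0.4, -0.9], [0.3, -0.2], [0.2, -0.1], [0.3, 2.8]]
[[0.47411905 0.35480624 0.064     ]] [0.47428496 0.35221684 0.24508663] [ 1.79919577e+02 -2.31059425e-03 -2.36275636e+01]
```

>>> {"op": "jog_arm", "data": {"deltas": [[[1,0,0,-3,-0.01],[1,0,0,-3,0],[1,0,0,-3,0],[1,0,0,-3,0],[1,0,0,-2,0],[1,0,0,0,0],[1,0,0,0,0]]]}}

```text
time_s: 2.08
tcp_pos: [0.4723, 0.3561, 0.1063]
eef_rot: [-180.0, -0.0, -23.9]
contact_force: [0.1, -0.1, 0.0]
gripper_width: 0.0873
gripper_force: 0.0
```

>>> {"op": "jog_arm", "data": {"deltas": [[[1,0.18,-0.13,-2,-0.006],[1,0,0,-2.2,0],[1,0,0,0,0],[-1,0,0,0,0],[-1,0,0,0,0],[-1,0,0,0,0],[-1,0,0,0,0]]], "force": 30}}

```text
time_s: 2.95
tcp_pos: [0.4739, 0.3544, 0.0639]
eef_rot: [-180.0, -0.0, -24.3]
contact_force: [-0.3, 0.2, 0.0]
gripper_width: 0.0535
gripper_force: 0.0
```

>>> {"op": "jog_arm", "data": {"deltas": [[[-1,0,0,0,0],[-1,0,0,0,0],[-1,0,0,0,0],[-1,0,0,0,0],[-1,0,0,0,0],[-1,0,0,0,0]]], "force": 30}}

```text
time_s: 3.7
tcp_pos: [0.4739, 0.3545, 0.0636]
eef_rot: [-180.0, -0.0, -24.3]
contact_force: [-0.9, 1.1, -1.5]
gripper_width: 0.0099
gripper_force: 30.0
```

>>> {"op": "jog_arm", "data": {"deltas": [[[-1,0,0,2,0],[-1,0,0,4,0],[-1,0,0,4,0],[-1,0,0,4,0],[-1,0,-2,0,0.03],[-1,0,-4,0,0.07],[-1,0,-4,0,0.07],[-1,0,-4,0,0.07]]], "force": 50}}

```text
time_s: 4.7
tcp_pos: [0.473, 0.2127, 0.2029]
eef_rot: [179.9, 0.1, -10.4]
contact_force: [-0.4, 0.0, -3.5]
gripper_width: 0.0099
gripper_force: 50.0
```

>>> {"op": "jog_arm", "data": {"deltas": [[[-1,0.5,-4.5,0,0.08],[-1,0.5,-4.5,0,0.08],[-1,0.5,-4.5,0,0.08],[-1,0.5,-4.5,0,0.08],[-1,0.5,-3,0,0.046],[-1,0.5,-1.5,0,0.03],[-1,0,0,0,0],[-1,0,0,0,0]]]}}

```text
time_s: 5.7
tcp_pos: [0.5033, -0.0105, 0.2032]
eef_rot: [-180.0, 0.1, 12.1]
contact_force: [-0.4, 0.6, -3.0]
gripper_width: 0.0097
gripper_force: 50.0
```

Run:
```python
from h import *
r.capture("top")
c=r.camera_info("wrist");im=r.capture("wrist");np.save("w3.npy",c['view'])
s=r.get_state();print(s['tcp_pos'],s['eef_rot'],s['time_s'],s['contact_force'])
cv2.imwrite("pics/w3.png",im)
```

```text
[ 0.50351727 -0.01012915  0.20338717] [-1.79991860e+02  2.30114940e-02  1.21736939e+01] 5.8 [ 0.00416503  0.35489854 -3.35187395]
```

View pics/w3.png

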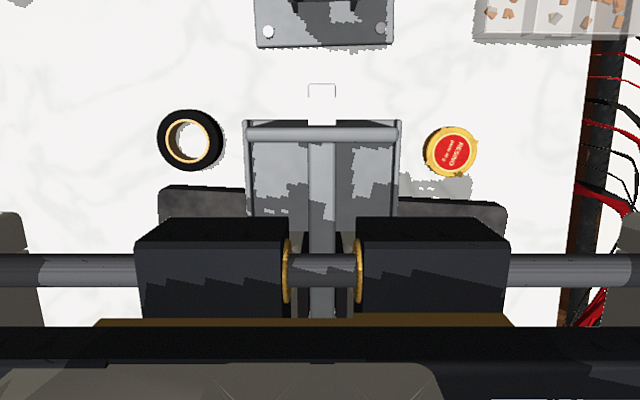

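Run:
```python
from h import *
im=cv2.imread("pics/w3.png")
cv2.imwrite("pics/w3c.png",cv2.resize(im[0:140,235:415],(720,560),interpolation=cv2.INTER_CUBIC))
```

```text
(no output)
```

View pics/w3c.png

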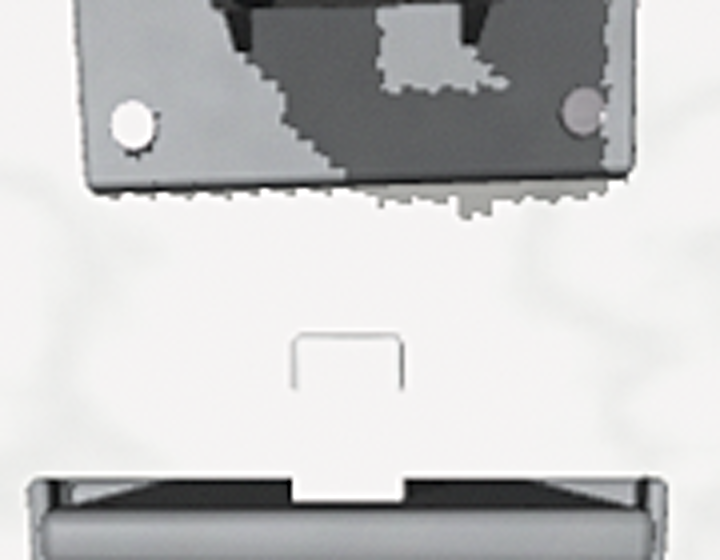

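Run:
```python
from h import *
from scipy.optimize import least_squares as L
c=dict(r.camera_info("wrist"));c['view']=np.load("w3.npy")
px=lambda u,v:(235+(u-1.5)/4,(v-1.5)/4)
l,q,s1,s2=[ray(None,*px(*p),z,c) for p,z in(((88,187),.008),((634,176),.008),((133,125),.0085),((583,110),.0085))]
for a,b in((l,q),(s1,s2)):
    d=a-b; print(a.round(4),b.round(4),np.linalg.norm(d),"yaw",np.degrees(np.arctan2(-d[0],d[1])))
d=l-q; yaw=np.arctan2(-d[0],d[1]); m=(l+q)/2; O=m+.06*np.array([np.cos(yaw),np.sin(yaw),0]);print("origin",O)
# scene+top fit
T=lambda x,y,ox,oy:(ox+x/5-.4,oy+y/5-.4)
a=lambda x,y:T(x-400,y,305,100); b=lambda x,y:T(x-400,y,345,85)
ct,cs=r.camera_info("top"),r.camera_info("scene")
obs=[(c,(-.06,.06,.008),px(88,187),0),(c,(-.06,-.06,.008),px(634,176),0),(ct,(.06,.06,.008),a(450,105),0),(ct,(-.06,-.06,.008),a(722,265),0),
 (cs,(-.03,0,.1015),b(602,519),1),(cs,(-.03,0,.1415),b(609,455),1)]
f=lambda p:np.ravel([proj(None,pose(*p[:3],np.array(P)+[0,0,i*p[3]]),k)[0]-uv for k,P,uv,i in obs])
s=L(f,[.67,.024,13,0],loss='soft_l1');print(s.x.round(4),s.fun.round(1))
hk=[ray(None,*px(*p),.2034-.064+.07,c) for p in((293,335),(403,335))];print("hook",np.mean(hk,0),hk[0]-hk[1])
```

```text
[0.6059 0.0692 0.008 ] [ 0.6331 -0.0463  0.008 ] 0.11864103043721981 yaw 13.232325895514913
[0.6202 0.0617 0.0085] [ 0.6434 -0.0321  0.0085] 0.09667795427231211 yaw 13.918242118670321
origin [0.67793296 0.02519231 0.008     ]
[ 6.77600e-01  2.56000e-02  1.33685e+01 -9.70000e-03] [-1.2  0.4  0.4  0.1  0.2 -1.6  1.  -1.2 -0.3 -0.2  0.3  0.2]
hook [0.57566531 0.00482387 0.2094    ] [-0.00205148  0.00952409  0.        ]
```

>>> {"op": "jog_arm", "data": {"deltas": [[[-1,0.5,0.1,-2.4,0.0215],[-1,1.3,0.2,-2,0],[-1,1.5,0.23,-1,0],[-1,1.5,0.23,-0.6,0],[-1,1.0,0.15,-0.4,0],[-1,0.4,0.1,0,0],[-1,0,0,0,0],[-1,0,0,0,0]]]}}

```text
time_s: 6.8
tcp_pos: [0.5656, -0.0006, 0.1399]
eef_rot: [-180.0, -0.0, 13.4]
contact_force: [0.5, 0.6, -3.4]
gripper_width: 0.0095
gripper_force: 50.0
```

```bash
cat >> h.py <<'E'
O=np.array([.6778,.0254]);YA=np.radians(13.4);e=np.array([np.cos(YA),np.sin(YA)]);n=np.array([-e[1],e[0]])
def rep():
    s=r.get_state();d=s['tcp_pos'][:2]-O;f=s['contact_force']
    print("gap %.1f mm lat %.1f z %.1f yaw %.2f F: in %.1f lat %.1f z %.1f t %.2f"%(1e3*(d@e+.09)*-1,1e3*d@n,1e3*s['tcp_pos'][2],s['eef_rot'][2],f[:2]@e,f[:2]@n,f[2],s['time_s']),s['moment'].round(2))
E
python3 - <<'E'
from h import *
rep()
c=r.camera_info("scene");im=r.capture("scene")
a=cv2.resize(im[135:235,320:450],(780,600),interpolation=cv2.INTER_CUBIC);cv2.imwrite("pics/s2.png",a)
E
```

```text
gap 25.2 mm lat 0.7 z 139.9 yaw 13.39 F: in 0.6 lat 0.4 z -3.4 t 6.80 [-0.06  0.06 -0.04]
```

View pics/s2.png

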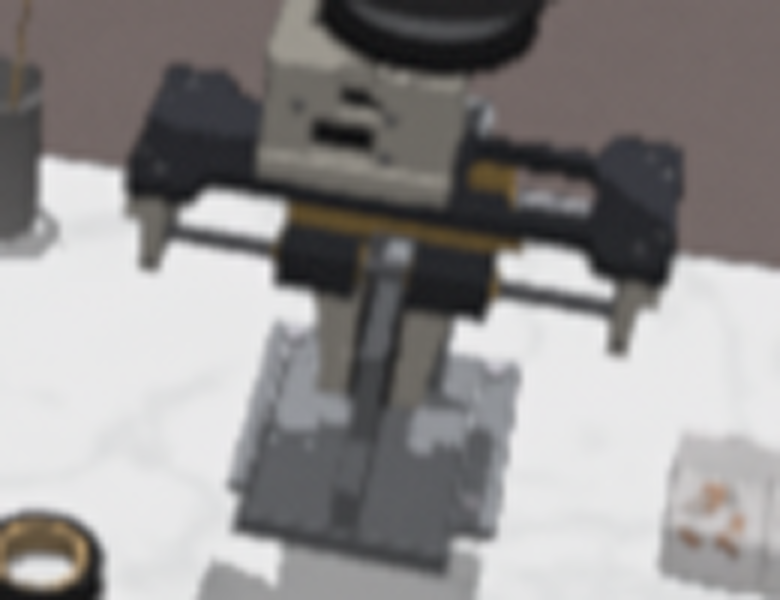

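The shelf is held upright in the grip in front of the strip, at crop (370,430), and it hides the slots. From here I feel for them.

>>> {"op": "jog_arm", "data": {"deltas": [[[-1,0.4,0.095,0,0],[-1,0.3,0.07,0,0],[-1,0.2,0.048,0,0],[-1,0.1,0.023,0,0],[-1,0.1,0.023,0,0],[-1,0.1,0.023,0,0],[-1,0,0,0,0],[-1,0,0,0,0]]]}}

```text
time_s: 7.85
tcp_pos: [0.5775, 0.0022, 0.1394]
eef_rot: [-180.0, 0.0, 13.4]
contact_force: [-2.7, -0.4, -1.9]
gripper_width: 0.0097
gripper_force: 50.0
```

```bash
python3 -c "from h import *;rep()"
```

```text
gap 12.9 mm lat 0.6 z 139.4 yaw 13.38 F: in -2.7 lat 0.2 z -1.9 t 7.85 [-0.23  0.88  0.03]
```

>>> {"op": "jog_arm", "data": {"deltas": [[[-1,0.1,0.023,0,0],[-1,0.1,0.023,0,0],[-1,0,0,0,0]]]}}

```text
time_s: 8.22
tcp_pos: [0.5796, 0.0026, 0.1394]
eef_rot: [180.0, 0.0, 13.4]
contact_force: [-3.8, -0.3, -2.5]
gripper_width: 0.0099
gripper_force: 50.0
```

```bash
python3 -c "from h import *;rep()"
```

```text
gap 10.8 mm lat 0.6 z 139.4 yaw 13.39 F: in -3.8 lat 0.6 z -2.5 t 8.22 [-0.2   1.32  0.04]
```

>>> {"op": "jog_arm", "data": {"deltas": [[[-1,0.1,0.023,0,0],[-1,0.1,0.023,0,0],[-1,0,0,0,0]]]}}

```text
time_s: 8.6
tcp_pos: [0.5809, 0.0028, 0.1394]
eef_rot: [180.0, 0.1, 13.4]
contact_force: [-6.5, -1.2, -0.7]
gripper_width: 0.0099
gripper_force: 50.0
```

Run:
```python
from h import *
rep(); im=r.capture("wrist"); rep()
a=im[0:200,215:435];cv2.imwrite("pics/w4.png",cv2.resize(a,(660,600),interpolation=cv2.INTER_CUBIC))
```

```text
gap 9.5 mm lat 0.5 z 139.4 yaw 13.38 F: in -6.6 lat 0.3 z -0.7 t 8.60 [-0.33  2.43  0.11]
gap 9.5 mm lat 0.5 z 139.4 yaw 13.38 F: in -8.2 lat 0.5 z -0.1 t 8.65 [-0.41  2.41  0.07]
```

View pics/w4.png

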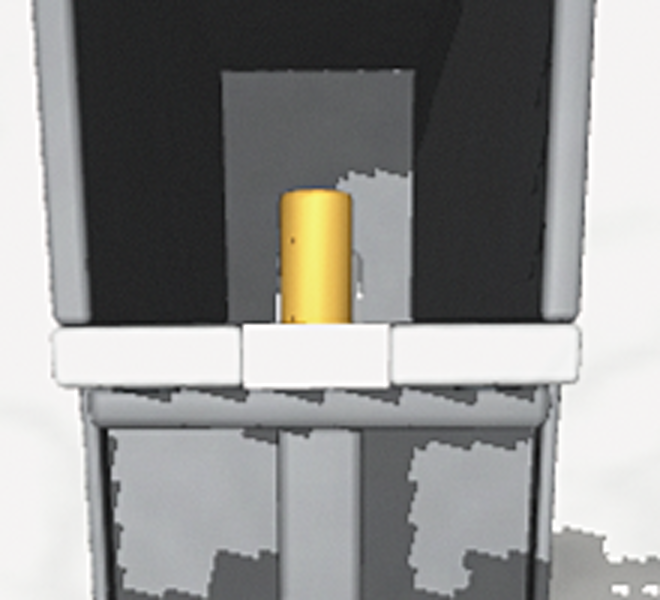

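The picture shows the strip's top (rows 325–386), the back plate just in front of it (390), and the pin's rear at (317,255). The hook tab's corner peeks out behind the strip at (358,255). I check this against the projected geometry.

Run:
```python
from h import *
c=r.camera_info("wrist");s=r.get_state();t=s['tcp_pos'];ya=s['eef_rot'][2]
def pr(name,w): u=proj(None,w,c)[0]; print(name,((u-[215,0])*3+1).round(0))
b=t[2]-.0637
W=lambda x,y,z:pose(t[0],t[1],ya,(x+.005,y,b+z))
for nm,P in (("plate top rear L",(.055,.025,.086)),("plate top rear R",(.055,-.025,.086)),("plate front L",(.05,.025,.086)),("rim L",(.055,.042,.012)),("lip end R top",(.0695,-.005,.07)),("lip start R",(.0635,-.005,.07)),("lip endL",(.0695,.005,.07))):pr(nm,W(*P))
for z in(.172,.18):
  for x in(-.03,-.024):
    for y in(.026,-.026): pr(("strip",z,x,y),pose(*O,13.4,(x,y,z)))
```

```text
plate top rear L [ 82. 377.]
plate top rear R [551. 377.]
plate front L [ 84. 424.]
rim L [ 76. 356.]
lip end R top [359. 245.]
lip start R [359. 297.]
lip endL [274. 245.]
('strip', 0.172, -0.03, 0.026) [ 48. 280.]
('strip', 0.172, -0.03, -0.026) [595. 280.]
('strip', 0.172, -0.024, 0.026) [ 44. 214.]
('strip', 0.172, -0.024, -0.026) [599. 213.]
('strip', 0.18, -0.03, 0.026) [ 25. 277.]
('strip', 0.18, -0.03, -0.026) [617. 277.]
('strip', 0.18, -0.024, 0.026) [ 21. 205.]
('strip', 0.18, -0.024, -0.026) [622. 204.]
```

The hooks are in. The lip ends appear where projected, behind the strip, and the strip is really about 10 mm nearer than my estimate. So the plate is flush and the 6–8 N I feel is mostly the pin's spring. Now I push down.

>>> {"op": "jog_arm", "data": {"deltas": [[[-1,0,0,-0.15,0],[-1,0,0,-0.15,0],[-1,0,0,-0.15,0],[-1,0,0,-0.15,0],[-1,0,0,0,0]]]}}

```text
time_s: 9.28
tcp_pos: [0.5808, 0.0027, 0.1333]
eef_rot: [180.0, 0.1, 13.4]
contact_force: [-7.0, -1.9, -1.0]
gripper_width: 0.0096
gripper_force: 50.0
```

```bash
python3 -c "from h import *;rep()"
```

```text
gap 9.6 mm lat 0.4 z 133.3 yaw 13.38 F: in -7.3 lat -0.2 z -1.0 t 9.28 [-0.59  2.21  0.09]
```

Down 6 mm without resistance, so I continue gently.

>>> {"op": "jog_arm", "data": {"deltas": [[[-1,0,0,-0.1,0],[-1,0,0,-0.1,0],[-1,0,0,-0.1,0],[-1,0,0,0,0]]]}}

```text
time_s: 9.78
tcp_pos: [0.5808, 0.0027, 0.1304]
eef_rot: [180.0, 0.1, 13.4]
contact_force: [-7.1, -1.7, 0.0]
gripper_width: 0.0097
gripper_force: 50.0
```

>>> {"op": "jog_arm", "data": {"deltas": [[[-1,0,0,-0.1,0],[-1,0,0,0,0]]]}}

```text
time_s: 10.02
tcp_pos: [0.5808, 0.0028, 0.1291]
eef_rot: [180.0, 0.1, 13.4]
contact_force: [-5.5, -1.2, -3.5]
gripper_width: 0.0099
gripper_force: 50.0
```

>>> {"op": "jog_arm", "data": {"deltas": [[[-1,0,0,-0.1,0],[-1,0,0,0,0]]]}}

```text
time_s: 10.28
tcp_pos: [0.5809, 0.0028, 0.1283]
eef_rot: [180.0, 0.1, 13.4]
contact_force: [-6.1, -1.9, -1.3]
gripper_width: 0.0096
gripper_force: 50.0
```

>>> {"op": "jog_arm", "data": {"deltas": [[[-1,0,0,-0.1,0],[-1,0,0,0,0]]]}}

```text
time_s: 10.52
tcp_pos: [0.5809, 0.0028, 0.1274]
eef_rot: [180.0, 0.1, 13.4]
contact_force: [-6.8, -2.1, 0.7]
gripper_width: 0.0099
gripper_force: 50.0
```

>>> {"op": "jog_arm", "data": {"deltas": [[[-1,0,0,-0.1,0],[-1,0,0,0,0]]]}}

```text
time_s: 10.78
tcp_pos: [0.5809, 0.0027, 0.1267]
eef_rot: [180.0, 0.1, 13.4]
contact_force: [-7.0, -1.8, 1.1]
gripper_width: 0.0094
gripper_force: 50.0
```

>>> {"op": "jog_arm", "data": {"deltas": [[[-1,0,0,-0.1,0],[-1,0,0,0,0]]]}}

```text
time_s: 11.02
tcp_pos: [0.5809, 0.0027, 0.1266]
eef_rot: [180.0, 0.1, 13.4]
contact_force: [-11.2, -1.5, 9.3]
gripper_width: 0.0099
gripper_force: 50.0
```

>>> {"op": "jog_arm", "data": {"deltas": [[[-1,0,0,-0.1,0],[-1,0,0,0,0]]]}}

```text
time_s: 11.28
tcp_pos: [0.5809, 0.0026, 0.1265]
eef_rot: [180.0, 0.1, 13.4]
contact_force: [-13.9, -0.1, 15.6]
gripper_width: 0.0094
gripper_force: 50.0
```

Run:
```python
from h import *
rep(); im=r.capture("wrist"); rep()
a=im[0:200,215:435];cv2.imwrite("pics/w5.png",cv2.resize(a,(660,600),interpolation=cv2.INTER_CUBIC))
```

```text
gap 9.5 mm lat 0.3 z 126.5 yaw 13.44 F: in -13.6 lat 3.1 z 15.6 t 11.28 [-0.2   4.82  0.26]
gap 9.5 mm lat 0.3 z 126.5 yaw 13.43 F: in -13.6 lat 1.9 z 15.7 t 11.32 [-0.24  4.81  0.24]
```

View pics/w5.png

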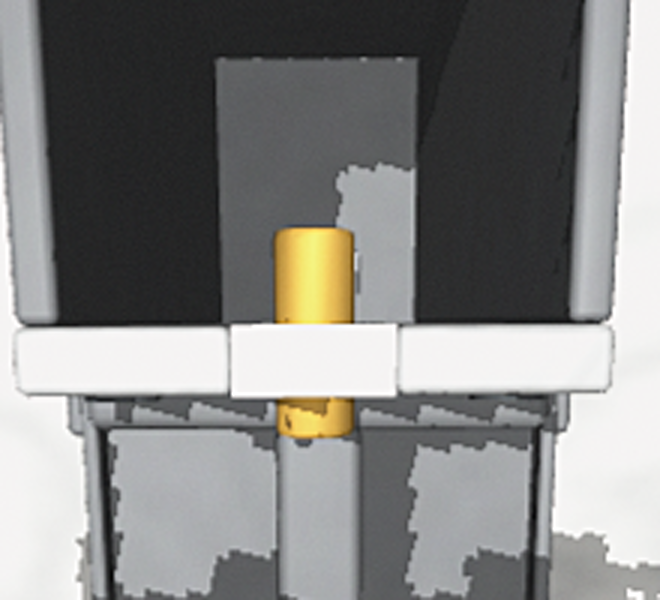

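The picture shows the plate flush and the pin sprung out above the back plate at (315,415). The hard stop at z 126.5 was felt (15 N), so it is home. I relax and release.

>>> {"op": "jog_arm", "data": {"deltas": [[[-1,-0.05,-0.01,0.1,0],[-1,0,0,0.08,0],[-1,0,0,0,0]]]}}

```text
time_s: 11.7
tcp_pos: [0.5809, 0.0028, 0.1267]
eef_rot: [180.0, 0.0, 13.4]
contact_force: [-6.1, -0.6, 1.9]
gripper_width: 0.0098
gripper_force: 50.0
```

>>> {"op": "jog_arm", "data": {"deltas": [[[-0.6,0,0,0,0],[-0.6,0,0,0,0],[-0.6,0,0,0,0],[-0.4,0,0,0,0],[-0.4,0,0,0,0],[-0.4,0,0,0,0]]]}}

```text
time_s: 12.45
tcp_pos: [0.5814, 0.0031, 0.1264]
eef_rot: [180.0, -0.0, 13.4]
contact_force: [0.2, -0.2, 0.8]
gripper_width: 0.0259
gripper_force: 0.0
```

>>> {"op": "jog_arm", "data": {"deltas": [[[-0.4,0,0,1,0],[-0.4,0,0,2,0],[-0.4,0,0,3,0],[-0.4,0,0,3,0],[-0.4,-2,-0.5,3,0],[-0.4,-3,-0.7,1,0],[-0.4,-3,-0.7,0,0],[-0.4,0,0,0,0]]]}}

```text
time_s: 13.45
tcp_pos: [0.4999, -0.0164, 0.2579]
eef_rot: [-180.0, -0.1, 13.4]
contact_force: [1.4, -1.3, -0.1]
gripper_width: 0.0264
gripper_force: 0.0
```

Run:
```python
from h import *
rep(); im=r.capture("wrist"); im2=r.capture("top")
cv2.imwrite("pics/w6.png",np.hstack([cv2.resize(im,(480,300)),cv2.resize(im2[80:240,190:360],(319,300))]))
```

```text
gap 92.7 mm lat 0.6 z 257.9 yaw 13.39 F: in 1.1 lat -1.6 z -0.1 t 13.45 [-0.09 -0.05 -0.  ]
```

View pics/w6.png

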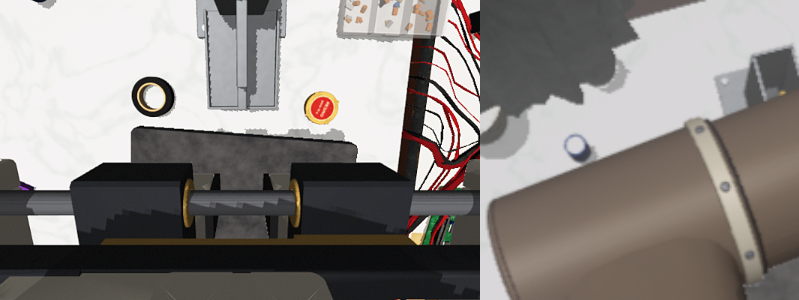

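The shelf hangs straight on the upright at (240,55), the gripper is clear of it, and the tape (153,97), tin (322,107) and capacitor (578,148) are undisturbed. I hand the job in.

```bash
python3 -c "
from plant import r
print(r.close_job())"
```

```text
the job is handed in; nothing more can be done
None
```

The shelf hangs fully home on the upright: the back plate is flush, the latch pin is out above it, the gripper is clear, and the job was handed in at about 13.5 s.

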